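# Check a return spring on the dead-weight tester and sort it

### The job

Check the slim return spring: stand it upright on the middle of the tester's round plate, lower the raised weighted beam onto it by its crossbar without letting it drop, and let go, so that for a second only the beam's weight loads the spring. Compare the beam's pointer with the collar of the gauge post that stands beside it (the other gauge post is a spare): pointer above the collar means the spring is good, below means it is tired. Then swing the beam back up against its rest and stand the spring upright in the square tray if it is good or in the round dish if it is tired, leaving the other things on the bench alone.

Things in the scene. Friction and masses are not known exactly. Their poses are not given: they have to be found in the camera images.
- spring_mid (a point): centre of the slim steel coil spring to be tested, half-way up (32 mm above its foot). It stands upright, 30 mm across, 64 mm tall, with flat closed ends, about 80 g, stiffness about 0.58 N/mm along its own z axis (up). It can be gripped anywhere on its length; gripped from the sides it behaves as a 30 mm round bar.
- tester: fixed spring tester with a grey steel base 90 mm wide (x), 215 mm long (y from -50 to +165 mm), 8 mm thick. Origin on the bench under the plate's centre; y points from plate to hinge, x crosses the beam (gauge side +x, crossbar side -x). Two hinge cheeks 100 mm from the plate reach 98 mm high; a rest post at y = +143 mm reaches 166 mm.
- plate (a point): centre of the top of the tester's round steel plate, 56 mm across, 14 mm above the bench. The spring stands here.
- beam_hinge (a point): the beam's hinge: 100 mm from the plate along the tester's +y, 80 mm above the bench; its level axis is the tester's x axis. The steel beam is 20 mm wide, 0.8 kg, with a dark weight block (40 x 50 x 30 mm) on its upper face 145 mm from the hinge and a round nose 100 mm from the hinge, reaching 20 mm below its centre line, which bears on the spring's top.
- beam (a joint): beam angle, rad: 0 = level over the plate (towards the tester's -y), grows as raised; 1.8 = on its rest, where it stays (above about 1.55 it falls back onto the rest, below 1.4 it falls to the plate). The nose meets the unloaded spring at about 0.18; left alone on the spring it settles within 0.1 of level, loading it with 10 N. Lifting it at the crossbar takes about 5 N. Lightly damped.
- crossbar (a point): grip point of the beam's crossbar, a round level steel bar 12 mm thick along the tester's x axis, 200 mm from the hinge axis, free from 20 to 83 mm beside the beam's centre line on its -x side (this point: 55 mm). Pinch it from above, fingers closing along the tester's y, beam up or down; it turns between the fingers, so the tool can stay upright along the arc.
- pointer (a point): the beam's pointer, a small blade at the beam's end, 200 mm from the hinge axis, on the side of the gauge; its height is what is compared.
- gauge_a_mark (a point): mark of one gauge post: centre of the rim (22 mm wide, 4 mm thick) of a brass collar on a slim fixed steel post, 8 mm thick, 130 mm tall. One gauge post stands 105 mm from the plate's centre, 32 mm beside the lowered beam's end; the other is a spare, further away. Either may be either. The collar is over 12 mm above or below where the pointer settles.
- gauge_b_mark (a point): reference mark of the other gauge post, built just like the first
- tray_in (a point): centre of the inner floor (5 mm or less above the bench) of the square aluminium tray for good springs: 140 x 140 mm, rim 18 mm high, walls 4 mm, fixed
- dish_in (a point): centre of the inner floor (5 mm above the bench) of the round aluminium dish for tired springs: 140 mm across, rim 18 mm high, walls 4 mm, fixed. Tray and dish may change places.
- wide_spring: a bystander: a short, wide steel coil spring, 42 mm across and 36 mm tall, standing; origin at its foot. Not the one to test.
- screwdriver: a bystander lying on the bench in front of the tester
- tape_roll: a bystander: cardboard tape roll, 90 mm across, 22 mm tall; origin at the centre of its underside
- brush: a bystander: brush lying on the bench
There are look-alikes about, which are no part of the job. Leave any pink look-alike of the part that bears spring_mid alone. Leave any purple look-alike of the part that bears gauge_b_mark alone.

How it is judged:
By the outcome, as a careful person would: the job done as asked, in the order asked, and still so for the second after the job is handed in, with the robot touching nothing.
It also fails if it takes over 72 s, if anything falls off the work surface, if the arm or the gripper's body presses on something with over 40 N, if the wrist force passes 120 N, or if a joint passes its speed limit or range.

### The arm

A 6-joint arm with a two-finger parallel gripper is mounted at the origin on the work surface. World frame = base frame: x ahead of the robot, y to its left, z up, the work surface at z = 0. Lengths are in m, angles in rad, forces in N, time in s.
With the tool pointing down it reaches from about 0.275 to 0.775 m from the base axis. Payload 14.6 kg.
Tool frame: the origin (TCP) lies midway between the tips of the shut fingers; the grasp point (between the pads) lies 19 mm behind it; z points along the fingers, x is the direction in which the jaws open and shut, and the axes are right-handed (so a half turn about z gives the same grasp; the last joint's range is limited). The gripper opens to 85 mm and grips with 20 to 120 N. Pads are 22 mm wide; open, the fingers measure 114 mm over their backs; the gripper's body (76 mm by 85 mm) begins 54 mm behind the grasp point. The pads swing forward as they close: fully open they stand 13 mm farther back than shut.
Start: joints at [1.11, 0.263, -0.048, 1.259, 0, 1.415], TCP at [0.158, 0.501, 0.192] pointing down, gripper open.
Joint ranges: [-2.65, 2.65], [-0.89, 1.7], [-1.18, 1.37], [-2.13, 2.11], [-1.35, 1.29], [-3.14, 3.14]. Speed limits (rad/s): [1.89, 1.89, 2.57, 2.79, 3.14, 3.14].

### API

Orientations are given as a unit quaternion [w, x, y, z].
In Python, from plant import bot gives the robot as it stands.
- The arm moves only by the tool play_rows, never from a script. Its argument "motion" is a list of rows, each a list of 2 entries, a list of its own where there are three numbers: the shift along the tool's x, y, z in units of 30 mm (1.0 is 30 mm), then the turn, a rotation vector about the tool's x, y, z in units of 5 degrees (1.0 is 5 degrees). In form: [[[dx, dy, dz], [wx, wy, wz]], ...]. A call has 1 to 10 rows; each row is the pose to reach, as a shift and turn from the pose measured when the call began, along the tool's axes at that moment; what a row does not reach only later rows make up. A row lasts 1/10 s, in which the tool goes at most 50 mm and 8.59 degrees, less where a joint would pass 70% of its speed; a pose out of reach is approached as far as the arm can. A call with a gripper value outside its range is refused whole. "fingers" is the finger opening in mm, from 0 to 85.4, set as the call begins (left out, the last holds). The fingers move at their own pace and stop on an object; "newtons" is the grip in N (left out, the last holds). Time passes only in rows, so rows that repeat a pose let the fingers close. It gives the time, the measured TCP pose, the force and the opening at its end, in the units of the state.
- bot.observe(): the state, without advancing time (a new reading comes with each control period).
- bot.get_image(name): name is "scene" or "top" or "wrist"; returns the picture (384x512x3 uint8, red, green, blue); there is no depth.
- bot.camera_params(name): a dict with "camera_matrix" (3x3 intrinsics, pixels), "D" ([k1, k2, p1, p2, k3] as OpenCV has them; the pictures are not rectified), "cam_to_world" (4x4, takes a point from camera to world coordinates); the wrist camera has in their place "hand_eye" (4x4, takes a point from camera to tool coordinates, whose origin is the TCP and whose axes are the tool frame's). Camera axes: x right, y up, looking along -z (the intrinsics and any distortion apply to the point x, -y, -z); pixel columns grow to the right and rows downward; lengths in m; the calibration is good to about 2 mm. A picture is of the moment at which its call begins: read the wrist's pose just before it. camera_params takes no time and is no camera call.
- bot.sign_off(): hands the job in, once; it reports no verdict.
The state is a dict: "t": time; "q": joint angles; "dq": joint speeds; "joint_torque": joint torques, N m; "eef_pos": TCP position; "eef_rot": TCP orientation; "contact_force": force on the tool from outside, world axes, zero at the start; "wrist_torque": the same for the moment, N m; "gripper_width": finger opening in m.
Only numpy, scipy, OpenCV 4.12 (cv2) and the standard library are available. Lean on these libraries where they do the work, as an engineer would, in place of code of your own. Each camera call takes 0.05 s, during which the arm holds its last target. There are 200 camera calls.

## Working session

There is one attempt and no reset: what is moved stays moved. The work goes in short steps, Python scripts to look and compute and a tool call to move; the robot and the scene stay as the last step left them, time stands still between calls to the robot, and variables do not carry over. Pictures are saved under pics/ and viewed, on a budget of 10 in all, crops included, one or two more only if the job needs it, and the job is handed in when it is done.

Besides the shell and the picture viewer there is one more tool, called after "Call:" by a JSON object that holds its "op" and its "data". play_rows: Moves the arm, as the interface text tells. Its arguments: {"type":"object","properties":{"motion":{"type":"array","items":{"type":"array"}},"fingers":{"type":"number"},"newtons":{"type":"number"}},"required":["motion"]}

```bash
mkdir -p pics; ls; python3 - <<'E'
from plant import bot
import cv2,numpy as np
s=bot.observe(); print(s['t'],s['eef_pos'],s['eef_rot'],s['gripper_width'])
for n in ("scene","top"):
    im=bot.get_image(n); cv2.imwrite(f"pics/{n}0.png",im[:,:,::-1])
    p=bot.camera_params(n); print(n,np.round(p['camera_matrix'],1).tolist(),p['D'],np.round(p['cam_to_world'],4).tolist())
p=bot.camera_params("wrist");print({k:np.round(v,4).tolist() for k,v in p.items() if k!='name'})
E
```

```text
pics
0.0 [0.15789563 0.50036551 0.19183322] [ 2.33732576e-04  8.06532084e-01  5.91190096e-01 -4.62158976e-04] 0.08560094777265125
scene [[414.6, 0.0, 250.9], [0.0, 414.6, 189.2], [0.0, 0.0, 1.0]] [-0.03298262  0.          0.          0.          0.        ] [[0.5436, -0.6281, 0.5567, 1.082], [0.8392, 0.4181, -0.3478, -0.3046], [-0.0143, 0.6562, 0.7544, 0.809], [0.0, 0.0, 0.0, 1.0]]
top [[446.2, 0.0, 263.7], [0.0, 446.2, 194.8], [0.0, 0.0, 1.0]] [0.05664912 0.         0.         0.         0.        ] [[0.0178, 0.9934, -0.1133, 0.4147], [-0.9998, 0.0184, 0.0041, 0.0261], [0.0062, 0.1132, 0.9936, 1.2433], [0.0, 0.0, 0.0, 1.0]]
{'camera_matrix': [[292.9428, 0.0, 256.3251], [0.0, 292.9428, 190.7901], [0.0, 0.0, 1.0]], 'D': [-0.0399, 0.0, 0.0, 0.0, 0.0], 'hand_eye': [[1.0, 0.0014, 0.0009, 0.0], [0.0016, -0.9654, -0.2609, -0.0639], [0.0005, 0.2609, -0.9654, -0.1822], [0.0, 0.0, 0.0, 1.0]]}
```

View pics/top0.png

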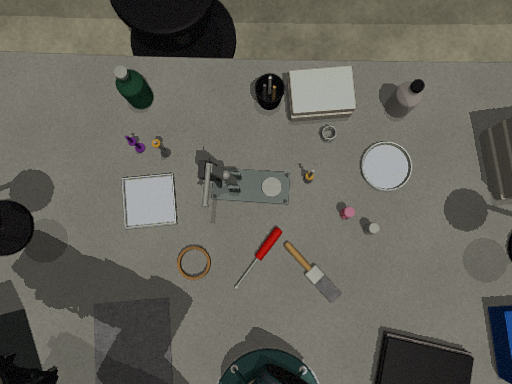

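View pics/scene0.png

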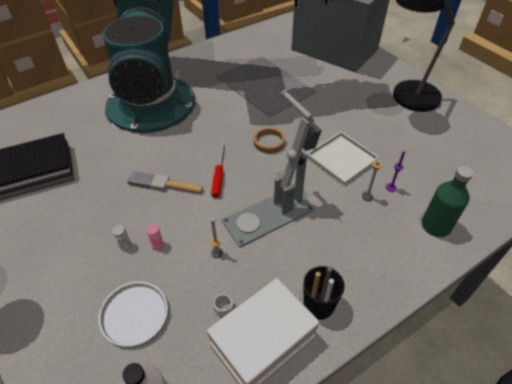

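```bash
cat > h.py <<'E'
from plant import bot
import cv2,numpy as np
from scipy.spatial.transform import Rotation as R
def cam(n,st=None):
    p=bot.camera_params(n)
    if n=="wrist":
        st=st or bot.observe(); T=np.eye(4); w,x,y,z=st['eef_rot']
        T[:3,:3]=R.from_quat([x,y,z,w]).as_matrix(); T[:3,3]=st['eef_pos']; M=T@np.array(p['hand_eye'])
    else: M=np.array(p['cam_to_world'])
    return np.array(p['camera_matrix']),np.array(p['D']),M
def ray(c,uv):
    K,D,M=c; u=cv2.undistortPoints(np.array([[uv]],float),K,D)[0,0]
    return M[:3,3],M[:3,:3]@np.array([u[0],-u[1],-1])
def plane(c,uv,z):
    o,d=ray(c,uv); return o+d*(z-o[2])/d[2]
def tri(c1,u1,c2,u2):
    o1,d1=ray(c1,u1);o2,d2=ray(c2,u2)
    s=np.linalg.lstsq(np.c_[d1,-d2],o2-o1,rcond=None)[0]
    a,b=o1+s[0]*d1,o2+s[1]*d2; return (a+b)/2,np.linalg.norm(a-b)
def proj(c,P):
    K,D,M=c; q=(np.array(P)-M[:3,3])@M[:3,:3]
    return cv2.projectPoints(np.array([[q[0],-q[1],-q[2]]]),np.zeros(3),np.zeros(3),K,D)[0][0,0]
E
python3 - <<'E'
from h import *
t=cv2.imread("pics/top0.png");s=cv2.imread("pics/scene0.png")
a=cv2.resize(t[120:250,190:390],None,fx=4,fy=4,interpolation=cv2.INTER_CUBIC)
cv2.imwrite("pics/c1.png",a)
b=cv2.resize(s[80:280,100:350],None,fx=3,fy=3,interpolation=cv2.INTER_CUBIC)
cv2.imwrite("pics/c2.png",b)
c=cam("top")
for n,uv,z in (("spring",(373,228),.064),("pink",(347,212),.064),("plate",(271.5,187),.014),("dish",(386,166),.005),("tray",(150,200),.005)):print(n,plane(c,uv,z).round(3))
print(proj(c,bot.observe()['eef_pos']))
E
```

```text
spring [ 0.467 -0.268  0.064]
pink [ 0.507 -0.2    0.064]
plate [ 0.577 -0.     0.014]
dish [ 0.644 -0.321  0.005]
tray [0.536 0.336 0.005]
[ 45.73334492 358.92478703]
```

View pics/c1.png

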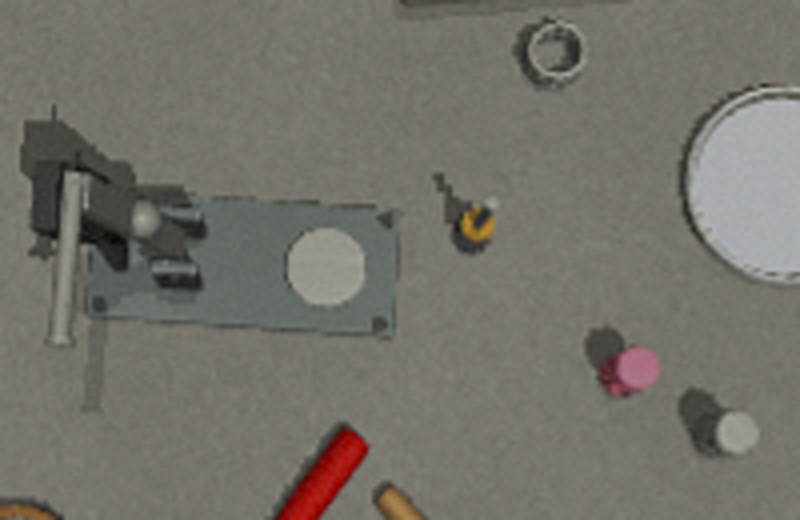

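View pics/c2.png

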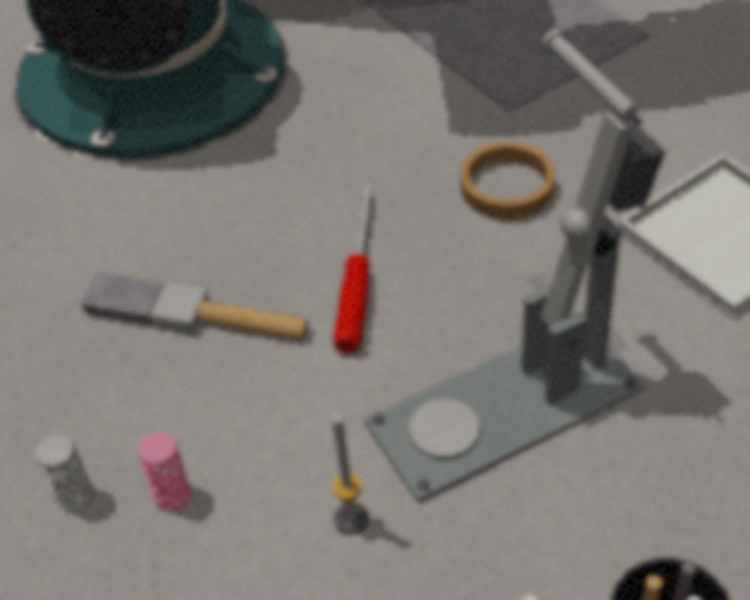

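```bash
python3 - <<'E'
from h import *
T=cam("top");S=cam("scene")
f=lambda x,y:((x+.5)/4-.5+190,(y+.5)/4-.5+120)
g=lambda x,y:((x+.5)/3-.5+100,(y+.5)/3-.5+80)
def show(n,a,b,z=None):
    p,e=tri(T,f(*a),S,g(*b)); print(n,p.round(4),"gap",round(e,4), "" if z is None else (plane(T,f(*a),z).round(4),plane(S,g(*b),z).round(4)))
show("springtop",(737,432),(58,448),.064)
show("plate",(326,266),(444,428),.014)
show("cornerA",(400,208),(425,500),.008)
show("cornerB",(395,337),(367,422),.008)
show("collar",(478,223),(347,487))
show("posttop",(491,203),(338,419),.13)
show("crossbar end near",(60,340),(552,36))
show("crossbar beam end",(76,178),(632,112))
show("nose",(146,218),(576,222))
t=cv2.imread("pics/top0.png");h=cv2.cvtColor(t,cv2.COLOR_BGR2HSV)
m=((h[...,2]>150)&(h[...,1]<40)).astype(np.uint8)
n,l,st,c=cv2.connectedComponentsWithStats(m)
for i in range(1,n):
    if st[i,4]>40:print(st[i],c[i].round(1))
for nm in("top","scene"):
    h=cv2.cvtColor(cv2.imread(f"pics/{nm}0.png"),cv2.COLOR_BGR2HSV)
    m=((h[...,0]>14)&(h[...,0]<28)&(h[...,1]>140)&(h[...,2]>80)).astype(np.uint8)
    n,l,st,c=cv2.connectedComponentsWithStats(m)
    for i in range(1,n):
        if st[i,4]>8:print(nm,st[i],c[i].round(1))
E
```

```text
springtop [ 0.4679 -0.2694  0.064 ] gap 0.0019 (array([ 0.4676, -0.2703,  0.064 ]), array([ 0.4684, -0.2685,  0.064 ]))
plate [ 5.79e-01 -2.00e-04  1.37e-02] gap 0.0023 (array([0.5795, 0.0008, 0.014 ]), array([ 0.5788, -0.0014,  0.014 ]))
cornerA [ 0.6232 -0.0491  0.0073] gap 0.0033 (array([ 0.6223, -0.0505,  0.008 ]), array([ 0.6243, -0.0479,  0.008 ]))
cornerB [ 0.5324 -0.0472  0.0038] gap 0.0025 (array([ 0.5315, -0.0481,  0.008 ]), array([ 0.5358, -0.0474,  0.008 ]))
collar [ 0.6061 -0.1016  0.0474] gap 0.0013 
posttop [ 0.6058 -0.101   0.1295] gap 0.0014 (array([ 0.606 , -0.1004,  0.13  ]), array([ 0.6059, -0.1018,  0.13  ]))
crossbar end near [0.5    0.1482 0.28  ] gap 0.003 
crossbar beam end [0.5915 0.1453 0.274 ] gap 0.0021 
nose [0.5838 0.1126 0.1832] gap 0.0005 
[ 290   66   66   47 2653] [322.3  89.2]
[315 112  37   4  50] [332.9 113.3]
[ 363  145   45   45 1556] [385.  166.5]
[ 125  175   51   51 2166] [149.9 200.2]
[263 181  18  15 130] [272.4 188.6]
[370 224   9   9  56] [373.7 227.7]
[306 266  18  18 156] [314.4 274.4]
top [152 139   8   8  43] [155.7 143. ]
top [305 172   8   8  39] [308.4 176.2]
top [177 247  33  32 210] [192.9 262.5]
top [289 249   7   8  12] [291.8 252.2]
top [295 251  12  13  21] [301.3 256.9]
top [298 259   5   6  10] [300.  261.2]
scene [56  0  9 11 28] [60.1  5.1]
scene [39 32  6  3  9] [41.1 32.9]
scene [25 34 13  6 16] [31.8 35.9]
scene [18 38  5  4 10] [19.7 39.2]
scene [277 131   5   6   9] [279.4 133.4]
scene [274 145   8   4  10] [277.8 146.5]
scene [373 162   8   7  35] [376.1 165.3]
scene [212 239   8   8  39] [215.4 242.6]
```

```bash
cat >> h.py <<'E'
YAW=np.radians(87.4); U=np.array([.9990,-.0454,0]); V=np.array([.0454,.9990,0]); PL=np.array([.579,-.0002,0])
def loc(x,y,z): return PL+x*U+y*V+np.array([0,0,z])
def rows(*Ps,yaw=YAW,st=None):
    st=st or bot.observe(); w,x,y,z=st['eef_rot']; R0=R.from_quat([x,y,z,w])
    c,s=np.cos(yaw),np.sin(yaw); Rt=R.from_matrix(np.array([[c,s,0],[s,-c,0],[0,0,-1]]))
    print("at",st['t'],st['eef_pos'].round(4),st['contact_force'].round(1),round(st['gripper_width'],4))
    tw=np.degrees((R0.inv()*Rt).as_rotvec())/5
    for P in Ps: print(np.array(P).round(4),"->",(R0.inv().apply(np.array(P)-st['eef_pos'])/.03).round(3).tolist(),tw.round(2).tolist())
E
python3 -c "
from h import *
rows([.468,-.2695,.15],[.468,-.2695,.024])"
```

```text
at 0.1 [0.1579 0.5004 0.1919] [-0.4 -0.   0.1] 0.0856
[ 0.468  -0.2695  0.15  ] -> [-21.36, 17.582, 1.414] [-0.0, 0.01, -2.98]
[ 0.468  -0.2695  0.024 ] -> [-21.356, 17.582, 5.614] [-0.0, 0.01, -2.98]
```

Call:
{"op": "play_rows", "data": {"motion": [[[-21.36, 17.58, 0.7], [0, 0, -2.98]], [[-21.36, 17.58, 0.7], [0, 0, -2.98]], [[-21.36, 17.58, 0.7], [0, 0, -2.98]], [[-21.36, 17.58, 0.7], [0, 0, -2.98]], [[-21.36, 17.58, 0.7], [0, 0, -2.98]], [[-21.36, 17.58, 0.7], [0, 0, -2.98]], [[-21.36, 17.58, 0.7], [0, 0, -2.98]], [[-21.36, 17.58, 0.7], [0, 0, -2.98]], [[-21.36, 17.58, 0.7], [0, 0, -2.98]], [[-21.36, 17.58, 0.7], [0, 0, -2.98]]], "fingers": 55}}

```text
t: 1.1
eef_pos: [0.3366, 0.059, 0.1804]
eef_rot: [0.0, 0.723, 0.691, -0.0]
contact_force: [1.9, 0.9, -0.4]
gripper_width: 0.0552
```

```bash
python3 -c "
from h import *
rows([.468,-.2695,.13])"
```

```text
at 1.1 [0.3366 0.059  0.1804] [ 1.9  0.9 -0.4] 0.0552
[ 0.468  -0.2695  0.13  ] -> [-10.737, 4.875, 1.688] [-0.0, 0.01, -0.0]
```

Call:
{"op": "play_rows", "data": {"motion": [[[-10.74, 4.88, 1.69], [0, 0, 0]], [[-10.74, 4.88, 1.69], [0, 0, 0]], [[-10.74, 4.88, 1.69], [0, 0, 0]], [[-10.74, 4.88, 1.69], [0, 0, 0]], [[-10.74, 4.88, 1.69], [0, 0, 0]], [[-10.74, 4.88, 1.69], [0, 0, 0]], [[-10.74, 4.88, 1.69], [0, 0, 0]], [[-10.74, 4.88, 1.69], [0, 0, 0]], [[-10.74, 4.88, 1.69], [0, 0, 0]], [[-10.74, 4.88, 1.69], [0, 0, 0]]]}}

```text
t: 2.1
eef_pos: [0.4676, -0.2685, 0.1299]
eef_rot: [-0.0, 0.723, 0.691, -0.0]
contact_force: [-0.1, -0.6, 0.4]
gripper_width: 0.0551
```

```bash
python3 -c "
from h import *
st=bot.observe();im=bot.get_image('wrist');cv2.imwrite('pics/w1.png',im[:,:,::-1]);c=cam('wrist',st)
print(proj(c,[.468,-.2695,.064]),proj(c,[.468,-.2695,0]))
rows([.468,-.2695,.13],[.468,-.2695,.024])"
```

```text
[256.04769254 187.95196545] [256.13387507 173.17235941]
at 2.15 [ 0.4677 -0.2683  0.1302] [ 0.2 -0.1 -0.2] 0.0546
[ 0.468  -0.2695  0.13  ] -> [-0.041, 0.012, 0.006] [-0.0, 0.0, 0.01]
[ 0.468  -0.2695  0.024 ] -> [-0.039, 0.013, 3.539] [-0.0, 0.0, 0.01]
```

View pics/w1.png

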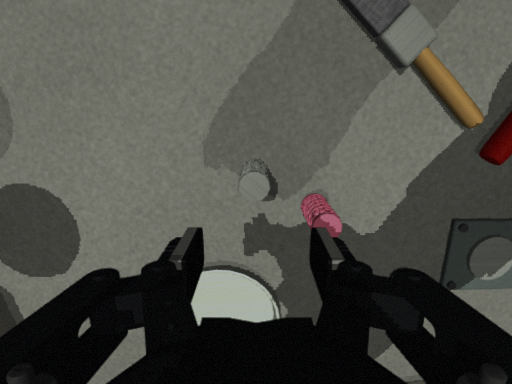

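Call:
{"op": "play_rows", "data": {"motion": [[[-0.06, 0, 1.2], [0, 0, 0]], [[-0.06, 0, 2.2], [0, 0, 0]], [[-0.06, 0, 3.0], [0, 0, 0]], [[-0.06, 0, 3.4], [0, 0, 0]], [[-0.06, 0, 3.4], [0, 0, 0]]]}}

```text
t: 2.65
eef_pos: [0.4666, -0.2682, 0.0275]
eef_rot: [-0.001, 0.722, 0.692, -0.0]
contact_force: [0.8, 0.4, 0.6]
gripper_width: 0.055
```

Call:
{"op": "play_rows", "data": {"motion": [[[0, 0, 0], [0, 0, 0]], [[0, 0, 0], [0, 0, 0]], [[0, 0, 0], [0, 0, 0]], [[0, 0, 0], [0, 0, 0]], [[0, 0, 0], [0, 0, 0]], [[0, 0, 0], [0, 0, 0]]], "fingers": 20, "newtons": 30}}

```text
t: 3.25
eef_pos: [0.4667, -0.2682, 0.0276]
eef_rot: [-0.001, 0.722, 0.692, -0.0]
contact_force: [0.0, -0.4, -1.1]
gripper_width: 0.0199
```

```bash
python3 -c "
from h import *
p=bot.observe()['eef_pos'];h=p[2]
rows([p[0],p[1],.15],[*loc(0,0,0)[:2],.15])"
```

```text
at 3.25 [ 0.4667 -0.2682  0.0276] [ 0.  -0.4 -1.1] 0.0199
[ 0.4667 -0.2682  0.15  ] -> [0.003, -0.008, -4.081] [-0.02, -0.01, 0.02]
[ 5.79e-01 -2.00e-04  1.50e-01] -> [9.092, 3.345, -4.08] [-0.02, -0.01, 0.02]
```

```bash
python3 -c "
from h import *
im=bot.get_image('wrist');s=bot.get_image('scene')[:,:,::-1]
cv2.imwrite('pics/w2.png',np.vstack([cv2.resize(im[100:300,130:400,::-1],(540,400)),cv2.resize(s[160:280,60:240],(540,200*540//300))[:200]]) )"
```

```text
(no output)
```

View pics/w2.png

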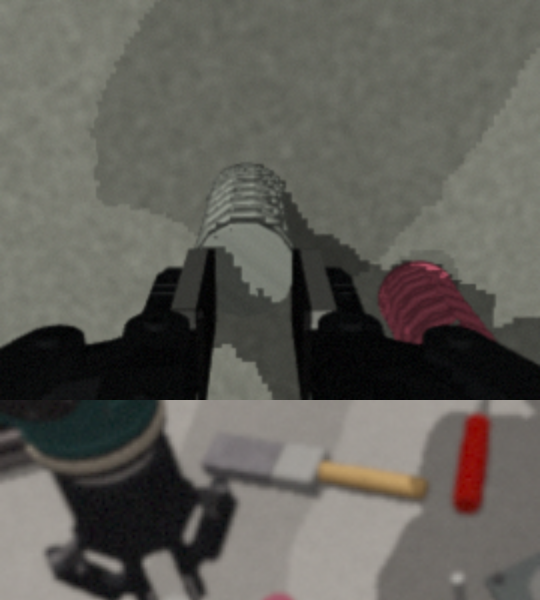

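Call:
{"op": "play_rows", "data": {"motion": [[[0, 0, 0], [0, 0, 0]], [[0, 0, 0], [0, 0, 0]]], "fingers": 17}}

```text
t: 3.55
eef_pos: [0.4666, -0.2682, 0.0275]
eef_rot: [-0.001, 0.722, 0.692, -0.0]
contact_force: [-0.6, 0.7, 0.0]
gripper_width: 0.0167
```

```bash
python3 -c "
from h import *
im=bot.get_image('wrist');c=cam('wrist');p=bot.observe()['eef_pos']
print(proj(c,[.468,-.2695,.064]),proj(c,p),proj(c,p+[0,0,.019]))
cv2.imwrite('pics/w3.png',cv2.resize(im[100:300,130:400,::-1],(540,400)))
a=cv2.imread('pics/w2.png')[:400];b=cv2.imread('pics/w3.png');print(cv2.absdiff(a,b)[100:300,150:350].mean())"
```

```text
[255.25591598 237.49858984] [257.35150637 212.49880869] [257.4755948  223.04315743]
5.128425
```

View pics/w3.png

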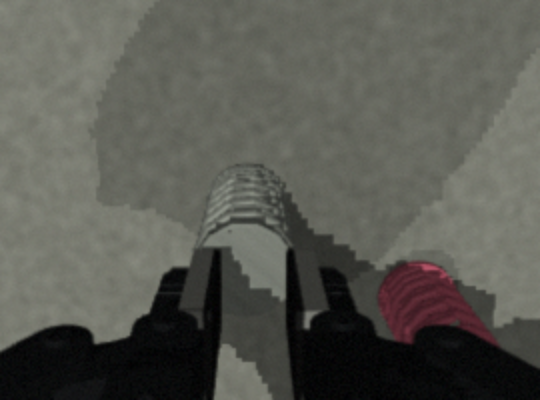

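```bash
python3 -c "
from h import *
s=bot.get_image('scene')[:,:,::-1].copy();c=cam('scene');p=bot.observe()['eef_pos']
S=cv2.resize(s[140:290,50:250],None,fx=4,fy=4,interpolation=cv2.INTER_CUBIC)
for q,col in ((p,(0,0,255)),(np.array([.468,-.2695,.064]),(0,255,0)),(np.array([.468,-.2695,0]),(0,255,255))):
  u=(proj(c,q)-[50,140]+.5)*4; print(u); cv2.circle(S,tuple(int(v) for v in u),3,col,-1)
cv2.imwrite('pics/s4.png',S)"
```

```text
[293.55438949 392.95966898]
[275.99682581 358.38044234]
[304.05191276 422.34948225]
```

View pics/s4.png

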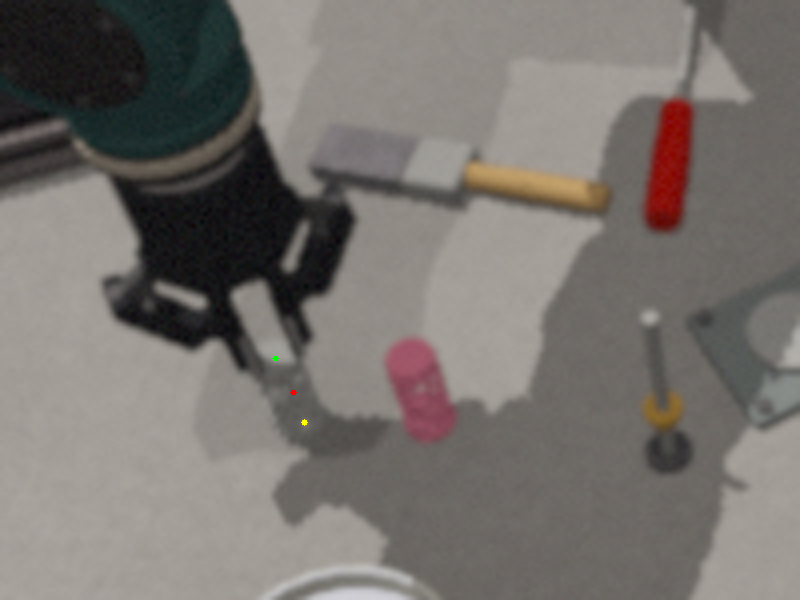

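Call:
{"op": "play_rows", "data": {"motion": [[[0, 0, 0], [0, 0, 0]], [[0, 0, 0], [0, 0, 0]], [[0, 0, 0], [0, 0, 0]], [[0, 0, 0], [0, 0, 0]]], "fingers": 55}}

```text
t: 4.05
eef_pos: [0.4666, -0.2682, 0.0275]
eef_rot: [-0.001, 0.722, 0.692, -0.0]
contact_force: [0.4, -0.1, -0.6]
gripper_width: 0.0554
```

Call:
{"op": "play_rows", "data": {"motion": [[[-0.03, 0, 0.4], [0, 0, 0]], [[-0.03, 0, 0.8], [0, 0, 0]], [[-0.03, 0, 1.0], [0, 0, 0]], [[-0.03, 0, 1.2], [0, 0, 0]], [[-0.03, 0, 1.2], [0, 0, 0]]]}}

```text
t: 4.55
eef_pos: [0.4661, -0.2688, -0.0094]
eef_rot: [-0.002, 0.722, 0.692, -0.0]
contact_force: [0.3, -0.4, -0.2]
gripper_width: 0.0547
```

Call:
{"op": "play_rows", "data": {"motion": [[[0, 0, 0], [0, 0, 0]], [[0, 0, 0], [0, 0, 0]], [[0, 0, 0], [0, 0, 0]], [[0, 0, 0], [0, 0, 0]], [[0, 0, 0], [0, 0, 0]]], "fingers": 15}}

```text
t: 5.05
eef_pos: [0.4663, -0.269, -0.0091]
eef_rot: [-0.001, 0.722, 0.692, -0.0]
contact_force: [-0.6, -0.7, 2.1]
gripper_width: 0.0283
```

```bash
python3 -c "
from h import *
p=bot.observe()['eef_pos']
rows([p[0],p[1],.13],[.5773,-.0002,.13])"
```

```text
at 5.05 [ 0.4663 -0.269  -0.0091] [-0.6 -0.7  2.1] 0.0283
[ 0.4663 -0.269   0.13  ] -> [0.006, -0.012, -4.637] [-0.03, -0.01, 0.02]
[ 5.773e-01 -2.000e-04  1.300e-01] -> [9.118, 3.295, -4.634] [-0.03, -0.01, 0.02]
```

Call:
{"op": "play_rows", "data": {"motion": [[[0, 0, -1], [0, 0, 0]], [[0, 0, -2.4], [0, 0, 0]], [[0, 0, -3.8], [0, 0, 0]], [[0, 0, -4.63], [-0.03, -0.01, 0.02]], [[1.3, 0.5, -4.63], [-0.03, -0.01, 0.02]], [[2.6, 1, -4.63], [-0.03, -0.01, 0.02]], [[4, 1.5, -4.63], [-0.03, -0.01, 0.02]], [[5.5, 2, -4.63], [-0.03, -0.01, 0.02]], [[6.8, 2.5, -4.63], [-0.03, -0.01, 0.02]], [[8, 2.9, -4.63], [-0.03, -0.01, 0.02]]]}}

```text
t: 6.05
eef_pos: [0.5644, -0.031, 0.1298]
eef_rot: [-0.0, 0.723, 0.691, 0.0]
contact_force: [-0.2, -0.5, -1.3]
gripper_width: 0.0282
```

```bash
python3 -c "
from h import *
rows([.5773,-.0002,.1],[.5773,-.0002,.0065])"
```

```text
at 6.05 [ 0.5644 -0.031   0.1298] [-0.2 -0.5 -1.3] 0.0282
[ 5.773e-01 -2.000e-04  1.000e-01] -> [1.046, 0.383, 0.995] [0.0, -0.01, 0.01]
[ 5.773e-01 -2.000e-04  6.500e-03] -> [1.044, 0.383, 4.112] [0.0, -0.01, 0.01]
```

Move above the plate and hover with the foot a few mm up.

Call:
{"op": "play_rows", "data": {"motion": [[[0.7, 0.25, 0.3], [0, 0, 0]], [[1.05, 0.38, 1], [0, 0, 0]], [[1.05, 0.38, 2], [0, 0, 0]], [[1.05, 0.38, 3], [0, 0, 0]], [[1.05, 0.38, 3.8], [0, 0, 0]], [[1.05, 0.38, 3.95], [0, 0, 0]], [[1.05, 0.38, 3.95], [0, 0, 0]]]}}

```text
t: 6.75
eef_pos: [0.5768, 0.0, 0.0112]
eef_rot: [-0.001, 0.723, 0.691, -0.0]
contact_force: [0.5, 0.5, 0.1]
gripper_width: 0.0284
```

```bash
python3 -c "
from h import *
st=bot.observe();im=bot.get_image('wrist');c=cam('wrist',st)
for q in ([.579,-.0002,.014],[.579,-.0002,.082]):print(proj(c,q))
rows([.5773,-.0002,.006])
cv2.imwrite('pics/w5.png',cv2.resize(im[100:300,130:400,::-1],(540,400)))"
```

```text
[257.14009649 217.06541332]
[257.60937738 272.1018029 ]
at 6.8 [ 5.776e-01 -1.000e-04  1.210e-02] [-0.3 -0.3 -0.7] 0.0288
[ 5.773e-01 -2.000e-04  6.000e-03] -> [-0.004, -0.008, 0.204] [0.01, -0.01, 0.01]
```

View pics/w5.png

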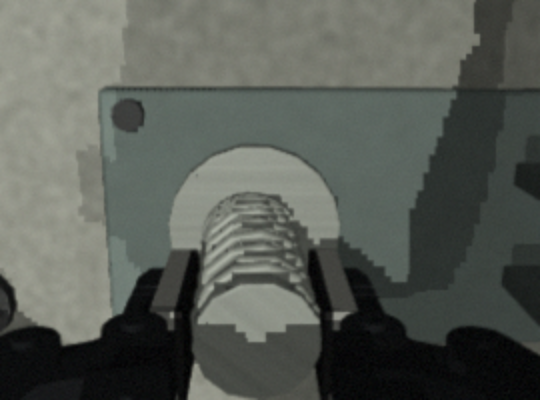

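Call:
{"op": "play_rows", "data": {"motion": [[[0, 0, 0.1], [0, 0, 0]], [[0, 0, 0.18], [0, 0, 0]], [[0, 0, 0.22], [0, 0, 0]], [[0, 0, 0.24], [0, 0, 0]]]}}

```text
t: 7.2
eef_pos: [0.5776, -0.0001, 0.0051]
eef_rot: [0.0, 0.723, 0.691, 0.0]
contact_force: [-0.2, -0.5, -1.0]
gripper_width: 0.0283
```

Call:
{"op": "play_rows", "data": {"motion": [[[0, 0, 0.02], [0, 0, 0]], [[0, 0, 0.02], [0, 0, 0]], [[0, 0, 0.02], [0, 0, 0]], [[0, 0, 0.02], [0, 0, 0]], [[0, 0, -1], [0, 0, 0]], [[0, 0, -2.4], [0, 0, 0]], [[0, 0, -3.6], [0, 0, 0]], [[0, 0, -4.2], [0, 0, 0]]], "fingers": 50}}

```text
t: 8.0
eef_pos: [0.5785, -0.0003, 0.1343]
eef_rot: [0.001, 0.723, 0.691, 0.002]
contact_force: [-0.5, 0.5, -1.0]
gripper_width: 0.0502
```

```bash
python3 -c "
from h import *
T=cam('top');im=bot.get_image('top');c=cam('wrist');w=bot.get_image('wrist')
for q in ([.579,-.0002,.014],[.579,-.0002,.078]):print(proj(c,q))
C=loc(-.055,.1454,.2748);print(C)
q0=loc(-.055,.06,.13);q0[2]=.30
rows([C[0],C[1],.315],[C[0],C[1],.25],[.5,-.05,.3])
cv2.imwrite('pics/w6.png',w[:,:,::-1])"
```

```text
[257.2071098  173.32298631]
[257.39164474 189.13476672]
[0.53065616 0.1475516  0.2748    ]
at 8.1 [ 5.789e-01 -4.000e-04  1.337e-01] [ 0.1 -0.6 -0.2] 0.0502
[0.5307 0.1476 0.315 ] -> [4.855, -1.797, -6.051] [0.06, -0.0, 0.01]
[0.5307 0.1476 0.25  ] -> [4.854, -1.808, -3.884] [0.06, -0.0, 0.01]
[ 0.5  -0.05  0.3 ] -> [-1.769, -2.526, -5.556] [0.06, -0.0, 0.01]
```

View pics/w6.png

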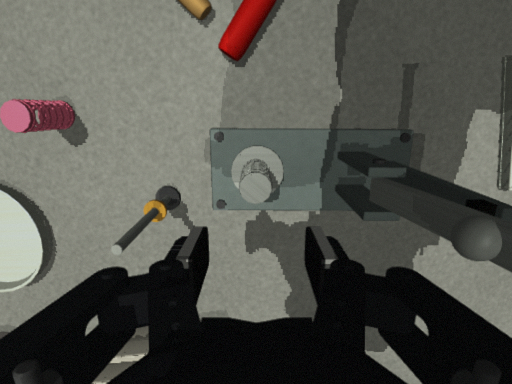

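Call:
{"op": "play_rows", "data": {"motion": [[[0, -0.5, -1.4], [0, 0, 0]], [[0, -1.2, -2.8], [0, 0, 0]], [[0, -2.1, -4.2], [0, 0, 0]], [[0, -2.1, -5.6], [0, 0, 0]], [[1, -2.1, -5.6], [0, 0, 0]], [[2.3, -2.1, -5.6], [0.06, 0, 0]], [[3.6, -2.1, -5.6], [0.06, 0, 0]], [[4.5, -2.12, -5.3], [0.06, 0, 0]], [[4.88, -2.12, -5], [0.06, 0, 0]], [[4.88, -2.12, -5], [0.06, 0, 0]]]}}

```text
t: 9.1
eef_pos: [0.5205, 0.1495, 0.2815]
eef_rot: [-0.001, 0.722, 0.692, -0.001]
contact_force: [-0.3, 0.6, -0.9]
gripper_width: 0.0497
```

```bash
python3 -c "
from h import *
C=loc(-.065,.1454,.2748);c=cam('wrist');w=bot.get_image('wrist')
for x in (-.083,-.065,-.02):print(proj(c,loc(x,.1454,.2748)))
rows([C[0],C[1],.218])
cv2.imwrite('pics/w7.png',w[:,:,::-1])"
```

```text
[255.0759762  183.77427537]
[255.08280542 209.52429947]
[255.10144152 268.7224772 ]
at 9.15 [0.5208 0.1486 0.2824] [ 0.1 -0.6 -0.1] 0.0501
[0.5207 0.148  0.218 ] -> [-0.018, 0.002, 2.145] [-0.02, 0.01, 0.02]
```

View pics/w7.png

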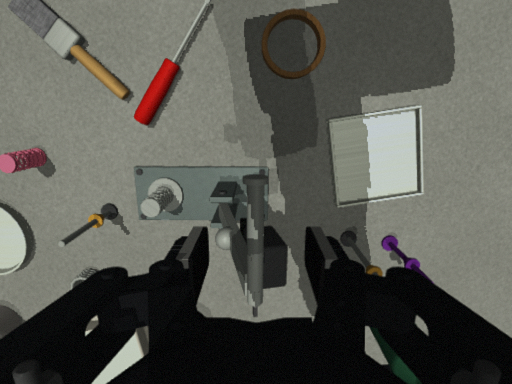

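Call:
{"op": "play_rows", "data": {"motion": [[[0, 0, 0.7], [0, 0, 0]], [[0, 0, 1.4], [0, 0, 0]], [[0, 0, 2.0], [0, 0, 0]], [[0, 0, 2.14], [0, 0, 0]], [[0, 0, 2.14], [0, 0, 0]]]}}

```text
t: 9.65
eef_pos: [0.5206, 0.1475, 0.2183]
eef_rot: [-0.001, 0.723, 0.691, -0.001]
contact_force: [0.6, 0.7, 0.2]
gripper_width: 0.0496
```

Call:
{"op": "play_rows", "data": {"motion": [[[0, 0, 0], [0, 0, 0]], [[0, 0, 0], [0, 0, 0]], [[0, 0, 0], [0, 0, 0]], [[0, 0, 0], [0, 0, 0]], [[0, 0, 0], [0, 0, 0]], [[0, 0, 0], [0, 0, 0]]], "fingers": 4, "newtons": 30}}

```text
t: 10.25
eef_pos: [0.5211, 0.1479, 0.219]
eef_rot: [-0.0, 0.723, 0.691, -0.0]
contact_force: [0.7, 3.3, 6.3]
gripper_width: 0.0107
```

```bash
cat >> h.py <<'E'
def arc(th0,ths):
    st=bot.observe();f=lambda t:loc(-.065,.1-.2*np.cos(t),.08+.2*np.sin(t))
    rows(*[st['eef_pos']+f(t)-f(th0) for t in ths],st=st)
E
python3 -c "
from h import *
arc(1.8,np.r_[1.8-.11*np.arange(1,11)])"
```

```text
at 10.25 [0.5211 0.1479 0.219 ] [0.7 3.3 6.3] 0.0107
[0.5201 0.1263 0.2228] -> [-0.722, -0.001, -0.127] [-0.01, -0.0, 0.01]
[0.5191 0.1044 0.2242] -> [-1.453, -0.001, -0.174] [-0.01, -0.0, 0.01]
[0.5181 0.0824 0.2232] -> [-2.186, -0.002, -0.141] [-0.01, -0.0, 0.01]
[0.5171 0.0607 0.2198] -> [-2.91, -0.002, -0.027] [-0.01, -0.0, 0.01]
[0.5161 0.0395 0.214 ] -> [-3.617, -0.003, 0.166] [-0.01, -0.0, 0.01]
[0.5152 0.0191 0.2059] -> [-4.299, -0.003, 0.434] [-0.01, -0.0, 0.01]
[ 5.143e-01 -3.000e-04  1.956e-01] -> [-4.947, -0.003, 0.777] [-0.01, -0.0, 0.01]
[ 0.5135 -0.0185  0.1833] -> [-5.554, -0.003, 1.188] [-0.01, -0.0, 0.01]
[ 0.5127 -0.0352  0.169 ] -> [-6.112, -0.003, 1.663] [-0.01, -0.0, 0.01]
[ 0.5121 -0.0503  0.153 ] -> [-6.614, -0.003, 2.197] [-0.01, -0.0, 0.01]
```

Call:
{"op": "play_rows", "data": {"motion": [[[-0.72, 0, -0.13], [0, 0, 0]], [[-1.45, 0, -0.17], [0, 0, 0]], [[-2.19, 0, -0.14], [0, 0, 0]], [[-2.91, 0, -0.03], [0, 0, 0]], [[-3.62, 0, 0.17], [0, 0, 0]], [[-4.3, 0, 0.43], [0, 0, 0]], [[-4.95, 0, 0.78], [0, 0, 0]], [[-5.55, 0, 1.19], [0, 0, 0]], [[-6.11, 0, 1.66], [0, 0, 0]], [[-6.61, 0, 2.2], [0, 0, 0]]]}}

```text
t: 11.25
eef_pos: [0.5118, -0.0508, 0.1525]
eef_rot: [-0.001, 0.723, 0.691, -0.0]
contact_force: [1.8, 4.0, -3.1]
gripper_width: 0.0107
```

```bash
python3 -c "
from h import *
p=bot.observe()['eef_pos']-[0,0,.219-.2748]
l=p-PL;y=l@V;z=p[2];th=np.arctan2(z-.08,.1-y);print('theta',th,np.hypot(z-.08,.1-y),'x',l@U)
arc(th,[.6,.5,.4,.3,.25,.2,.15,.1,.05,0.])"
```

```text
theta 0.6955778375873862 0.2001458237389932 x -0.0648608431759219
at 11.25 [ 0.5118 -0.0508  0.1525] [ 1.8  4.  -3.1] 0.0107
[ 0.5112 -0.0624  0.1372] -> [-0.384, 0.0, 0.508] [-0.02, -0.0, 0.01]
[ 0.5108 -0.0728  0.1202] -> [-0.733, 0.001, 1.076] [-0.02, -0.0, 0.01]
[ 0.5104 -0.0815  0.1022] -> [-1.023, 0.002, 1.676] [-0.02, -0.0, 0.01]
[ 0.5101 -0.0883  0.0834] -> [-1.252, 0.002, 2.302] [-0.02, -0.0, 0.01]
[ 0.5099 -0.0911  0.0738] -> [-1.342, 0.003, 2.623] [-0.02, -0.0, 0.01]
[ 0.5098 -0.0933  0.064 ] -> [-1.417, 0.003, 2.947] [-0.02, -0.0, 0.01]
[ 0.5098 -0.095   0.0542] -> [-1.475, 0.004, 3.276] [-0.02, -0.0, 0.01]
[ 0.5097 -0.0963  0.0443] -> [-1.516, 0.004, 3.606] [-0.02, -0.0, 0.01]
[ 0.5097 -0.097   0.0343] -> [-1.541, 0.005, 3.939] [-0.02, -0.0, 0.01]
[ 0.5097 -0.0973  0.0243] -> [-1.55, 0.005, 4.272] [-0.02, -0.0, 0.01]
```

Call:
{"op": "play_rows", "data": {"motion": [[[-0.18, 0, 0.22], [0, 0, 0]], [[-0.38, 0, 0.51], [0, 0, 0]], [[-0.58, 0, 0.8], [0, 0, 0]], [[-0.73, 0, 1.08], [0, 0, 0]], [[-0.89, 0, 1.38], [0, 0, 0]], [[-1.02, 0, 1.68], [0, 0, 0]], [[-1.15, 0, 2.0], [0, 0, 0]], [[-1.25, 0, 2.3], [0, 0, 0]], [[-1.34, 0, 2.62], [0, 0, 0]], [[-1.38, 0, 2.78], [0, 0, 0]]]}}

```text
t: 12.25
eef_pos: [0.5097, -0.0923, 0.068]
eef_rot: [-0.001, 0.723, 0.691, -0.0]
contact_force: [1.0, 1.0, -3.7]
gripper_width: 0.0108
```

```bash
cat >> h.py <<'E'
def theta():
    p=bot.observe()['eef_pos']+[0,0,.0558]
    l=p-PL;y=l@V;z=p[2];th=np.arctan2(z-.08,.1-y);print('theta',th,np.hypot(z-.08,.1-y));return th
E
python3 -c "
from h import *
arc(theta(),[.2,.15,.1,.05,0.02,0,-.03])"
```

```text
theta 0.22091570865846355 0.20000931015612478
at 12.25 [ 0.5097 -0.0923  0.068 ] [ 1.   1.  -3.7] 0.0108
[ 0.5097 -0.0932  0.0639] -> [-0.029, 0.0, 0.136] [-0.02, -0.01, 0.0]
[ 0.5096 -0.0949  0.0541] -> [-0.087, 0.001, 0.465] [-0.02, -0.01, 0.0]
[ 0.5095 -0.0962  0.0442] -> [-0.129, 0.001, 0.795] [-0.02, -0.01, 0.0]
[ 0.5095 -0.0969  0.0342] -> [-0.154, 0.002, 1.128] [-0.02, -0.01, 0.0]
[ 0.5095 -0.0971  0.0282] -> [-0.161, 0.002, 1.327] [-0.02, -0.01, 0.0]
[ 0.5095 -0.0972  0.0242] -> [-0.163, 0.003, 1.461] [-0.02, -0.01, 0.0]
[ 0.5095 -0.0971  0.0182] -> [-0.16, 0.003, 1.661] [-0.02, -0.01, 0.0]
```

Call:
{"op": "play_rows", "data": {"motion": [[[-0.02, 0, 0.1], [0, 0, 0]], [[-0.03, 0, 0.2], [0, 0, 0]], [[-0.05, 0, 0.3], [0, 0, 0]], [[-0.07, 0, 0.4], [0, 0, 0]], [[-0.09, 0, 0.5], [0, 0, 0]], [[-0.1, 0, 0.6], [0, 0, 0]], [[-0.12, 0, 0.7], [0, 0, 0]], [[-0.13, 0, 0.8], [0, 0, 0]], [[-0.13, 0, 0.8], [0, 0, 0]], [[-0.13, 0, 0.8], [0, 0, 0]]]}}

```text
t: 13.25
eef_pos: [0.5096, -0.0959, 0.044]
eef_rot: [-0.001, 0.723, 0.691, -0.0]
contact_force: [0.8, 4.0, -2.3]
gripper_width: 0.0109
```

Call:
{"op": "play_rows", "data": {"motion": [[[-0.01, 0, 0.1], [0, 0, 0]], [[-0.02, 0, 0.2], [0, 0, 0]], [[-0.03, 0, 0.3], [0, 0, 0]], [[-0.03, 0, 0.4], [0, 0, 0]], [[-0.03, 0, 0.47], [0, 0, 0]], [[-0.03, 0, 0.47], [0, 0, 0]], [[-0.03, 0, 0.47], [0, 0, 0]]]}}

```text
t: 13.95
eef_pos: [0.5095, -0.0965, 0.0298]
eef_rot: [-0.001, 0.723, 0.691, 0.0]
contact_force: [0.5, 5.6, 0.6]
gripper_width: 0.0111
```

Call:
{"op": "play_rows", "data": {"motion": [[[0, 0, 0], [0, 0, 0]], [[0, 0, 0], [0, 0, 0]], [[0, 0, 0], [0, 0, 0]], [[0, 0, -0.3], [0, 0, 0]], [[0, 0, -0.8], [0, 0, 0]], [[0, 0, -1.5], [0, 0, 0]], [[0, 0, -2.3], [0, 0, 0]], [[0, 0, -2.8], [0, 0, 0]], [[0, 0, -3], [0, 0, 0]], [[0, 0, -3], [0, 0, 0]]], "fingers": 45}}

```text
t: 14.95
eef_pos: [0.5101, -0.0968, 0.1205]
eef_rot: [-0.001, 0.723, 0.691, 0.0]
contact_force: [0.2, -0.2, 0.0]
gripper_width: 0.0449
```

Call:
{"op": "play_rows", "data": {"motion": [[[0, 0, 0], [0, 0, 0]], [[0, 0, 0], [0, 0, 0]], [[0, 0, 0], [0, 0, 0]], [[0, 0, 0], [0, 0, 0]], [[0, 0, 0], [0, 0, 0]], [[0, 0, 0], [0, 0, 0]], [[0, 0, 0], [0, 0, 0]], [[0, 0, 0], [0, 0, 0]], [[0, 0, 0], [0, 0, 0]], [[0, 0, 0], [0, 0, 0]]]}}

```text
t: 15.95
eef_pos: [0.5101, -0.0969, 0.1206]
eef_rot: [-0.0, 0.723, 0.691, 0.0]
contact_force: [0.4, -0.1, -0.0]
gripper_width: 0.045
```

```bash
python3 -c "
from h import *
s=bot.get_image('scene')[:,:,::-1].copy();c=cam('scene')
t=bot.get_image('top')[:,:,::-1].copy();ct=cam('top')
def cr(im,c,x0,y0):
  S=cv2.resize(im[y0:y0+100,x0:x0+133],None,fx=6,fy=6,interpolation=cv2.INTER_CUBIC)
  for z in (.06,.08,.1):
    u=(proj(c,loc(.02,-.1,z))-[x0,y0]+.5)*6; print(z,u)
  return S
A=cr(s,c,170,170);B=cr(t,ct,215,130)
cv2.imwrite('pics/s8.png',cv2.resize(np.vstack([A,B[:]]),None,fx=.5,fy=.5,interpolation=cv2.INTER_AREA))
"
```

```text
0.06 [259.74983945 392.41920412]
0.08 [255.06946526 360.5126261 ]
0.1 [250.23009655 327.50069835]
0.06 [570.52567333 297.19945776]
0.08 [575.46555124 290.44526586]
0.1 [580.57579704 283.45845994]
```

View pics/s8.png

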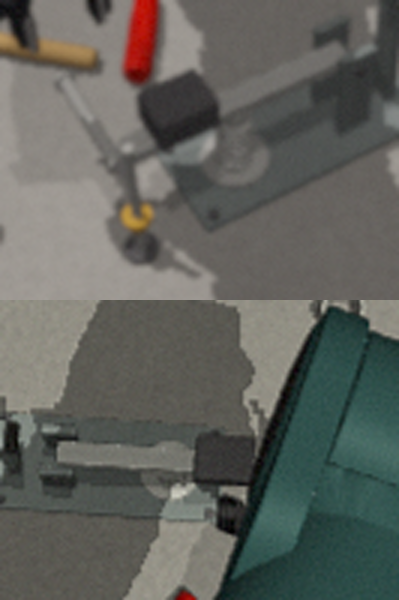

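```bash
python3 -c "
from h import *
c=cam('scene')
for z in (.04,.06,.08,.09,.1):
  print(z,((proj(c,loc(-.083,-.1,z))-[170,170]+.5)*3).round(0))
theta();rows([.5095,-.0968,.0298])"
```

```text
0.04 [ 73. 118.]
0.06 [ 70. 102.]
0.08 [67. 86.]
0.09 [65. 77.]
0.1 [64. 69.]
theta 0.44964977516160715 0.221719858303515
at 16.05 [ 0.5101 -0.0968  0.1206] [ 0.8  0.8 -0.1] 0.045
[ 0.5095 -0.0968  0.0298] -> [-0.003, -0.019, 3.026] [-0.0, -0.01, 0.01]
```

Call:
{"op": "play_rows", "data": {"motion": [[[0, 0, 1], [0, 0, 0]], [[0, -0.02, 2], [0, 0, 0]], [[0, -0.02, 2.7], [0, 0, 0]], [[0, -0.02, 2.98], [0, 0, 0]], [[0, -0.02, 2.98], [0, 0, 0]]]}}

```text
t: 16.55
eef_pos: [0.509, -0.0966, 0.0306]
eef_rot: [-0.001, 0.723, 0.691, 0.0]
contact_force: [-0.2, -0.1, 0.9]
gripper_width: 0.0452
```

Call:
{"op": "play_rows", "data": {"motion": [[[0, 0, 0], [0, 0, 0]], [[0, 0, 0], [0, 0, 0]], [[0, 0, 0], [0, 0, 0]], [[0, 0, 0], [0, 0, 0]], [[0, 0, 0], [0, 0, 0]], [[0, 0, 0], [0, 0, 0]]], "fingers": 4, "newtons": 30}}

```text
t: 17.15
eef_pos: [0.5096, -0.0966, 0.0309]
eef_rot: [-0.001, 0.723, 0.691, 0.0]
contact_force: [4.6, 2.7, 0.1]
gripper_width: 0.0107
```

```bash
python3 -c "
from h import *
arc(theta(),.035+.09*np.arange(1,11))"
```

```text
theta 0.03365934198110272 0.19953716752404232
at 17.15 [ 0.5096 -0.0966  0.0309] [4.6 2.7 0.1] 0.0107
[ 0.5097 -0.0951  0.0491] -> [0.049, -0.0, -0.607] [-0.01, -0.02, 0.01]
[ 0.5098 -0.0921  0.0669] -> [0.152, -0.0, -1.198] [-0.01, -0.02, 0.01]
[ 0.51   -0.0875  0.0842] -> [0.307, -0.001, -1.777] [-0.01, -0.02, 0.01]
[ 0.5103 -0.0813  0.1011] -> [0.514, -0.001, -2.34] [-0.01, -0.02, 0.01]
[ 0.5106 -0.0736  0.1174] -> [0.77, -0.001, -2.882] [-0.01, -0.02, 0.01]
[ 0.511  -0.0646  0.133 ] -> [1.074, -0.001, -3.399] [-0.01, -0.02, 0.01]
[ 0.5115 -0.0541  0.1476] -> [1.424, -0.001, -3.887] [-0.01, -0.02, 0.01]
[ 0.5121 -0.0424  0.1612] -> [1.815, -0.001, -4.341] [-0.01, -0.02, 0.01]
[ 0.5126 -0.0295  0.1738] -> [2.246, -0.0, -4.758] [-0.01, -0.02, 0.01]
[ 0.5133 -0.0155  0.1851] -> [2.713, -0.0, -5.135] [-0.01, -0.02, 0.01]
```

Call:
{"op": "play_rows", "data": {"motion": [[[0.05, 0, -0.5], [0, 0, 0]], [[0.12, 0, -1.0], [0, 0, 0]], [[0.28, 0, -1.7], [0, 0, 0]], [[0.51, 0, -2.34], [0, 0, 0]], [[0.77, 0, -2.88], [0, 0, 0]], [[1.07, 0, -3.4], [0, 0, 0]], [[1.42, 0, -3.89], [0, 0, 0]], [[1.82, 0, -4.34], [0, 0, 0]], [[2.25, 0, -4.76], [0, 0, 0]], [[2.71, 0, -5.14], [0, 0, 0]]]}}

```text
t: 18.15
eef_pos: [0.5145, -0.0218, 0.1892]
eef_rot: [0.006, 0.724, 0.69, -0.003]
contact_force: [-2.5, -32.8, 33.0]
gripper_width: 0.0101
```

```bash
python3 -c "
from h import *
arc(theta(),[1.03,1.12,1.21,1.3,1.4,1.5,1.6,1.68,1.75,1.79])"
```

```text
theta 0.9246282636046125 0.20669821484413833
at 18.15 [ 0.5145 -0.0218  0.1892] [ -2.5 -32.8  33. ] 0.0101
[ 0.5153 -0.0043  0.201 ] -> [0.577, 0.0, -0.4] [0.06, 0.14, -0.04]
[0.5161 0.0115 0.2096] -> [1.101, -0.0, -0.692] [0.06, 0.14, -0.04]
[0.5168 0.028  0.2167] -> [1.649, -0.001, -0.935] [0.06, 0.14, -0.04]
[0.5176 0.0451 0.2223] -> [2.217, -0.001, -1.129] [0.06, 0.14, -0.04]
[0.5185 0.0646 0.2266] -> [2.865, -0.003, -1.283] [0.06, 0.14, -0.04]
[0.5194 0.0844 0.229 ] -> [3.526, -0.004, -1.371] [0.06, 0.14, -0.04]
[0.5203 0.1044 0.2295] -> [4.192, -0.006, -1.393] [0.06, 0.14, -0.04]
[0.521  0.1203 0.2284] -> [4.724, -0.008, -1.363] [0.06, 0.14, -0.04]
[0.5216 0.1342 0.2263] -> [5.187, -0.01, -1.302] [0.06, 0.14, -0.04]
[0.522  0.142  0.2248] -> [5.449, -0.011, -1.252] [0.06, 0.14, -0.04]
```

```bash
python3 -c "
from h import *
w=bot.get_image('wrist')[:,:,::-1];s=bot.get_image('scene')[:,:,::-1]
o=bot.observe();print(o['contact_force'],o['wrist_torque'],o['eef_pos'],o['gripper_width'])
cv2.imwrite('pics/w9.png',np.hstack([w[:,90:400],cv2.resize(s[70:262,130:330],(400,384))]))"
```

```text
[-12.84215962 -38.44860926  43.39271526] [-7.8366278   2.32500274 -0.10344859] [ 0.51491145 -0.02034206  0.1900886 ] 0.010540497394925052
```

View pics/w9.png

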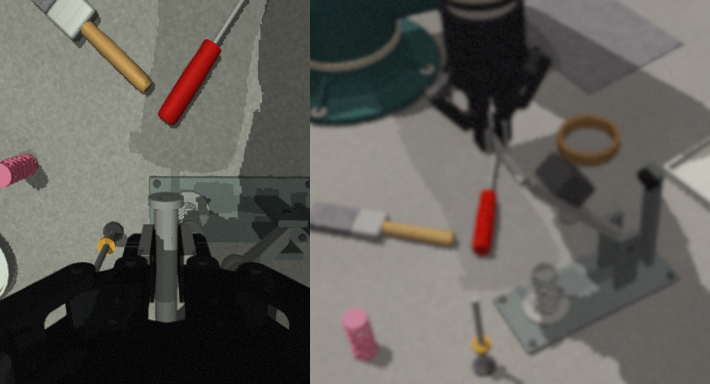

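Call:
{"op": "play_rows", "data": {"motion": [[[0, 0, 0], [0, 0, 0]], [[0, 0, 0], [0, 0, 0]]]}}

```text
t: 18.45
eef_pos: [0.5148, -0.021, 0.1904]
eef_rot: [0.007, 0.724, 0.69, -0.002]
contact_force: [-0.6, -4.9, 2.4]
gripper_width: 0.0102
```

```bash
python3 -c "
from h import *
o=bot.observe();print(o['contact_force'],o['wrist_torque'])
w=bot.get_image('wrist');c=cam('wrist',o);g=cv2.cvtColor(w,cv2.COLOR_RGB2GRAY);print(g[190:215,255].tolist());print(g[200,235:275].tolist())
for th in (.7,.75,.8,.85,.9,.95,1.):
  print(th,proj(c,loc(-.083,.1-.2*np.cos(th),.08+.2*np.sin(th))).round(0))
theta();rows(o['eef_pos'])"
```

```text
[-0.56092623 -4.91035024  2.42593401] [-1.14053365 -0.0560997  -0.04163348]
[118, 103, 74, 66, 65, 69, 69, 63, 66, 68, 70, 97, 134, 144, 148, 142, 146, 145, 146, 143, 139, 139, 140, 142, 143]
[144, 151, 151, 138, 88, 95, 104, 112, 109, 113, 99, 93, 82, 79, 72, 68, 69, 73, 71, 69, 70, 68, 68, 68, 70, 68, 70, 67, 71, 69, 71, 82, 87, 92, 94, 94, 87, 77, 68, 92]
0.7 [206. 191.]
0.75 [216. 195.]
0.8 [227. 198.]
0.85 [240. 202.]
0.9 [255. 206.]
0.95 [272. 211.]
1.0 [291. 215.]
theta 0.9299708107445406 0.2071340419513873
at 18.5 [ 0.5147 -0.0211  0.1902] [-0.2 -6.8  3.3] 0.0104
[ 0.5148 -0.021   0.1904] -> [0.006, 0.0, -0.004] [0.07, 0.15, -0.02]
```

```bash
python3 -c "
from h import *
arc(.9,[.96,1.05,1.14,1.23,1.32,1.4,1.48,1.56,1.62,1.68,1.73,1.77,1.8])"
```

```text
at 18.5 [ 0.5147 -0.0211  0.1902] [-0.2 -6.8  3.3] 0.0104
[ 0.5152 -0.0115  0.1974] -> [0.318, 0.001, -0.243] [0.07, 0.15, -0.02]
[0.5159 0.0036 0.2071] -> [0.82, 0.002, -0.571] [0.07, 0.15, -0.02]
[0.5166 0.0196 0.2153] -> [1.349, 0.003, -0.853] [0.07, 0.15, -0.02]
[0.5173 0.0363 0.2221] -> [1.902, 0.004, -1.085] [0.07, 0.15, -0.02]
[0.5181 0.0535 0.2273] -> [2.474, 0.004, -1.268] [0.07, 0.15, -0.02]
[0.5188 0.0691 0.2307] -> [2.994, 0.004, -1.386] [0.07, 0.15, -0.02]
[0.5196 0.0849 0.2327] -> [3.521, 0.003, -1.462] [0.07, 0.15, -0.02]
[0.5203 0.1009 0.2336] -> [4.053, 0.003, -1.496] [0.07, 0.15, -0.02]
[0.5208 0.1129 0.2333] -> [4.453, 0.002, -1.493] [0.07, 0.15, -0.02]
[0.5214 0.1248 0.2324] -> [4.852, 0.001, -1.467] [0.07, 0.15, -0.02]
[0.5218 0.1347 0.231 ] -> [5.183, 0.0, -1.426] [0.07, 0.15, -0.02]
[0.5222 0.1426 0.2296] -> [5.446, -0.001, -1.382] [0.07, 0.15, -0.02]
[0.5224 0.1485 0.2283] -> [5.642, -0.001, -1.342] [0.07, 0.15, -0.02]
```

Call:
{"op": "play_rows", "data": {"motion": [[[0.16, 0, -0.12], [0.07, 0.1, -0.02]], [[0.32, 0, -0.24], [0.07, 0.15, -0.02]], [[0.82, 0, -0.57], [0.07, 0.15, -0.02]], [[1.35, 0, -0.85], [0.07, 0.15, -0.02]], [[1.35, 0, -0.85], [0.07, 0.15, -0.02]]], "fingers": 4, "newtons": 60}}

```text
t: 19.0
eef_pos: [0.5164, 0.0205, 0.2167]
eef_rot: [0.001, 0.723, 0.691, 0.0]
contact_force: [-5.5, -8.1, 12.7]
gripper_width: 0.009
```

```bash
python3 -c "
from h import *
o=bot.observe();l=o['eef_pos']-PL
print(l@V,l[2]);th=np.arccos((.1-l@V)/.2);print(th)
arc(th,[1.23,1.32,1.4,1.48,1.56,1.62,1.68,1.73,1.77,1.8])"
```

```text
0.017808729880048408 0.21666338484148848
1.14729348547622
at 19.0 [0.5164 0.0205 0.2167] [-5.5 -8.1 12.7] 0.009
[0.5171 0.0358 0.2228] -> [0.511, 0.001, -0.206] [0.01, 0.01, 0.01]
[0.5178 0.053  0.2281] -> [1.085, 0.002, -0.381] [0.01, 0.01, 0.01]
[0.5186 0.0686 0.2314] -> [1.606, 0.002, -0.494] [0.01, 0.01, 0.01]
[0.5193 0.0845 0.2335] -> [2.135, 0.003, -0.564] [0.01, 0.01, 0.01]
[0.52   0.1004 0.2343] -> [2.667, 0.003, -0.591] [0.01, 0.01, 0.01]
[0.5205 0.1124 0.2341] -> [3.067, 0.004, -0.584] [0.01, 0.01, 0.01]
[0.5211 0.1244 0.2331] -> [3.466, 0.004, -0.553] [0.01, 0.01, 0.01]
[0.5215 0.1343 0.2318] -> [3.796, 0.004, -0.508] [0.01, 0.01, 0.01]
[0.5219 0.1421 0.2304] -> [4.059, 0.005, -0.461] [0.01, 0.01, 0.01]
[0.5222 0.148  0.2291] -> [4.254, 0.005, -0.419] [0.01, 0.01, 0.01]
```

Call:
{"op": "play_rows", "data": {"motion": [[[0.5, 0, -0.23], [0, 0, 0]], [[1.08, 0, -0.41], [0, 0, 0]], [[1.6, 0, -0.52], [0, 0, 0]], [[2.13, 0, -0.59], [0, 0, 0]], [[2.67, 0, -0.6], [0, 0, 0]], [[2.67, 0, -0.6], [0, 0, 0]]]}}

```text
t: 19.6
eef_pos: [0.52, 0.1026, 0.2359]
eef_rot: [0.001, 0.722, 0.692, 0.001]
contact_force: [-3.3, 0.6, 15.8]
gripper_width: 0.0094
```

```bash
python3 -c "
from h import *
o=bot.observe();l=o['eef_pos']-PL
print(l@V,l[2]);th=np.arccos((.1-l@V)/.2);print(th)
arc(th,[1.62,1.68,1.73,1.77,1.8])"
```

```text
0.09999828155777765 0.23590286598240393
1.5707877345837848
at 19.6 [0.52   0.1026 0.2359] [-3.3  0.6 15.8] 0.0094
[0.5205 0.1124 0.2357] -> [0.328, 0.001, 0.008] [0.04, -0.0, 0.03]
[0.521  0.1244 0.2347] -> [0.727, 0.002, 0.04] [0.04, -0.0, 0.03]
[0.5215 0.1343 0.2334] -> [1.057, 0.003, 0.085] [0.04, -0.0, 0.03]
[0.5218 0.1421 0.2319] -> [1.319, 0.003, 0.132] [0.04, -0.0, 0.03]
[0.5221 0.148  0.2307] -> [1.515, 0.004, 0.175] [0.04, -0.0, 0.03]
```

Call:
{"op": "play_rows", "data": {"motion": [[[0.33, 0, 0.03], [0, 0, 0]], [[0.73, 0, 0.08], [0, 0, 0]], [[1.06, 0, 0.13], [0, 0, 0]], [[1.32, 0, 0.18], [0, 0, 0]], [[1.45, 0, 0.2], [0, 0, 0]], [[1.45, 0, 0.2], [0, 0, 0]]]}}

```text
t: 20.2
eef_pos: [0.5218, 0.147, 0.2301]
eef_rot: [0.001, 0.722, 0.692, 0.001]
contact_force: [-0.5, 0.7, 4.7]
gripper_width: 0.0093
```

Call:
{"op": "play_rows", "data": {"motion": [[[0, 0, 0], [0, 0, 0]], [[0, 0, 0], [0, 0, 0]], [[0, 0, 0], [0, 0, 0]], [[0, 0, 0], [0, 0, 0]], [[0, 0, -1], [0, 0, 0]], [[0, 0, -2.2], [0, 0, 0]], [[0, 0, -2.4], [0, 0, 0]], [[-1, 0, -2.4], [0, 0, 0]], [[-2.3, 0, -2.4], [0, 0, 0]], [[-3.6, 0, -2.4], [0, 0, 0]]], "fingers": 50, "newtons": 30}}

```text
t: 21.2
eef_pos: [0.5167, 0.0381, 0.3015]
eef_rot: [0.001, 0.722, 0.692, 0.001]
contact_force: [0.7, 0.7, 0.0]
gripper_width: 0.0497
```

```bash
python3 -c "
from h import *
rows([.55,-.02,.28],[.5775,-.0002,.16])"
```

```text
at 21.2 [0.5167 0.0381 0.3015] [0.7 0.7 0. ] 0.0497
[ 0.55 -0.02  0.28] -> [-1.889, 1.185, 0.718] [0.03, -0.01, 0.05]
[ 5.775e-01 -2.000e-04  1.600e-01] -> [-1.196, 2.063, 4.721] [0.03, -0.01, 0.05]
```

Call:
{"op": "play_rows", "data": {"motion": [[[-0.8, 0, 0], [0.03, 0, 0.05]], [[-1.6, 0.3, 0], [0.03, 0, 0.05]], [[-1.6, 1.4, 0.6], [0.03, 0, 0.05]], [[-1.4, 2, 1.8], [0.03, 0, 0.05]], [[-1.2, 2.06, 3.2], [0.03, 0, 0.05]], [[-1.2, 2.06, 4.4], [0.03, 0, 0.05]], [[-1.2, 2.06, 4.72], [0.03, 0, 0.05]], [[-1.2, 2.06, 4.72], [0.03, 0, 0.05]]]}}

```text
t: 22.0
eef_pos: [0.5767, -0.0003, 0.1594]
eef_rot: [-0.001, 0.723, 0.691, -0.0]
contact_force: [0.4, -0.1, 1.2]
gripper_width: 0.0498
```

```bash
python3 -c "
from h import *
o=bot.observe();w=bot.get_image('wrist');c=cam('wrist',o)
for q in ([.579,-.0002,.014],[.579,-.0002,.078]):print(proj(c,q))
rows([.5775,-.0002,.0075])
cv2.imwrite('pics/w10.png',w[:,:,::-1])"
```

```text
[257.02677449 172.17756723]
[257.23327037 185.80207736]
at 22.05 [ 5.776e-01 -5.000e-04  1.610e-01] [1.1 0.9 0.3] 0.05
[ 5.775e-01 -2.000e-04  7.500e-03] -> [0.004, -0.007, 5.116] [0.01, -0.01, -0.0]
```

View pics/w10.png

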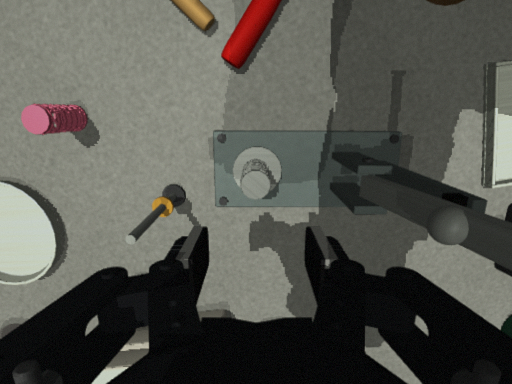

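Call:
{"op": "play_rows", "data": {"motion": [[[0, 0, 1.3], [0, 0, 0]], [[0, 0, 2.7], [0, 0, 0]], [[0, 0, 4], [0, 0, 0]], [[0, 0, 4.8], [0, 0, 0]], [[0, 0, 5.05], [0, 0, 0]], [[0, 0, 5.05], [0, 0, 0]]]}}

```text
t: 22.65
eef_pos: [0.5785, -0.0005, 0.0105]
eef_rot: [0.0, 0.723, 0.691, 0.001]
contact_force: [-0.1, 0.2, -0.2]
gripper_width: 0.0502
```

Call:
{"op": "play_rows", "data": {"motion": [[[0, 0, 0], [0, 0, 0]], [[0, 0, 0], [0, 0, 0]], [[0, 0, 0], [0, 0, 0]], [[0, 0, 0], [0, 0, 0]], [[0, 0, 0], [0, 0, 0]]], "fingers": 15, "newtons": 30}}

```text
t: 23.15
eef_pos: [0.5802, -0.0012, 0.0128]
eef_rot: [0.002, 0.723, 0.691, 0.002]
contact_force: [1.1, -2.3, 9.6]
gripper_width: 0.0262
```

```bash
python3 -c "
from h import *
c=cam('top');print(plane(c,(149.9,200.2),.005))
p=bot.observe()['eef_pos']
rows([p[0]-.08,p[1]-.03,.2],[.41,.15,.2],[.536,.337,.15])"
```

```text
[0.53499436 0.33642757 0.005     ]
at 23.15 [ 0.5802 -0.0012  0.0128] [ 1.1 -2.3  9.6] 0.0262
[ 0.5002 -0.0312  0.2   ] -> [-1.124, -2.583, -6.255] [0.06, 0.0, -0.01]
[0.41 0.15 0.2 ] -> [4.77, -5.865, -6.275] [0.06, 0.0, -0.01]
[0.536 0.337 0.15 ] -> [11.191, -1.966, -4.589] [0.06, 0.0, -0.01]
```

Call:
{"op": "play_rows", "data": {"motion": [[[0, 0, -0.8], [0.06, 0, 0]], [[0, 0, -2.2], [0.06, 0, 0]], [[0, 0, -3.6], [0.06, 0, 0]], [[0, -0.5, -4.6], [0.06, 0, 0]], [[-0.1, -2, -4.6], [0.06, 0, 0]], [[0, -3.5, -4.6], [0.06, 0, 0]], [[0.1, -5, -4.6], [0.06, 0, 0]], [[0.6, -5.9, -4.6], [0.06, 0, 0]], [[2, -5.9, -4.6], [0.06, 0, 0]], [[3.4, -5.9, -4.6], [0.06, 0, 0]]]}}

```text
t: 24.15
eef_pos: [0.4073, 0.1097, 0.1515]
eef_rot: [0.001, 0.724, 0.69, 0.001]
contact_force: [1.7, -0.5, -1.7]
gripper_width: 0.0262
```

```bash
python3 -c "
from h import *
rows([.41,.15,.14],[.42,.29,.14],[.535,.3365,.14])"
```

```text
at 24.15 [0.4073 0.1097 0.1515] [ 1.7 -0.5 -1.7] 0.0262
[0.41 0.15 0.14] -> [1.346, 0.024, 0.384] [0.04, -0.0, -0.03]
[0.42 0.29 0.14] -> [6.023, 0.132, 0.385] [0.04, -0.0, -0.03]
[0.535  0.3365 0.14  ] -> [7.756, 3.886, 0.398] [0.04, -0.0, -0.03]
```

Call:
{"op": "play_rows", "data": {"motion": [[[1.4, 0, 0.2], [0.04, 0, 0]], [[2.8, 0.05, 0.38], [0.04, 0, 0]], [[4.2, 0.1, 0.38], [0.04, 0, 0]], [[5.6, 0.2, 0.38], [0.04, 0, 0]], [[6.6, 0.9, 0.38], [0.04, 0, 0]], [[7.2, 2, 0.38], [0.04, 0, 0]], [[7.6, 3, 0.38], [0.04, 0, 0]], [[7.76, 3.88, 0.39], [0.04, 0, 0]], [[7.76, 3.88, 0.39], [0.04, 0, 0]], [[7.76, 3.88, 0.39], [0.04, 0, 0]]]}}

```text
t: 25.15
eef_pos: [0.5351, 0.3366, 0.1409]
eef_rot: [0.0, 0.724, 0.69, 0.0]
contact_force: [-0.4, -0.0, -1.4]
gripper_width: 0.026
```

```bash
python3 -c "
from h import *
rows([.535,.3365,.012],[.535,.3365,.004])"
```

```text
at 25.15 [0.5351 0.3366 0.1409] [-0.4 -0.  -1.4] 0.026
[0.535  0.3365 0.012 ] -> [-0.006, -0.007, 4.297] [0.01, -0.0, -0.04]
[0.535  0.3365 0.004 ] -> [-0.006, -0.008, 4.564] [0.01, -0.0, -0.04]
```

Call:
{"op": "play_rows", "data": {"motion": [[[0, 0, 1.2], [0, 0, 0]], [[0, 0, 2.4], [0, 0, 0]], [[0, 0, 3.5], [0, 0, 0]], [[0, 0, 4.1], [0, 0, 0]], [[0, 0, 4.3], [0, 0, 0]], [[0, 0, 4.3], [0, 0, 0]]]}}

```text
t: 25.75
eef_pos: [0.5347, 0.3366, 0.0124]
eef_rot: [0.0, 0.724, 0.69, 0.0]
contact_force: [0.6, -0.2, 0.1]
gripper_width: 0.0262
```

Call:
{"op": "play_rows", "data": {"motion": [[[0, 0, 0.1], [0, 0, 0]], [[0, 0, 0.15], [0, 0, 0]], [[0, 0, 0.18], [0, 0, 0]]]}}

```text
t: 26.05
eef_pos: [0.535, 0.3368, 0.0077]
eef_rot: [0.0, 0.724, 0.69, 0.001]
contact_force: [-0.1, -0.1, -0.1]
gripper_width: 0.0261
```

Call:
{"op": "play_rows", "data": {"motion": [[[0, 0, 0.05], [0, 0, 0]], [[0, 0, 0.09], [0, 0, 0]], [[0, 0, 0.09], [0, 0, 0]]]}}

```text
t: 26.35
eef_pos: [0.535, 0.3368, 0.0049]
eef_rot: [0.0, 0.724, 0.69, 0.001]
contact_force: [0.1, 0.5, -1.8]
gripper_width: 0.0258
```

```bash
python3 -c "
from h import *
o=bot.observe();w=bot.get_image('wrist');c=cam('wrist',o);p=o['eef_pos']
for z in (.0,.005,.01,.015):print(z,proj(c,[p[0]-.015+.001,p[1],z]).round(1))
cv2.imwrite('pics/w11.png',cv2.resize(w[130:300,160:360,::-1],None,fx=3,fy=3,interpolation=cv2.INTER_CUBIC))"
```

```text
0.0 [256.3 190. ]
0.005 [256.3 192. ]
0.01 [256.3 194.2]
0.015 [256.3 196.4]
```

View pics/w11.png

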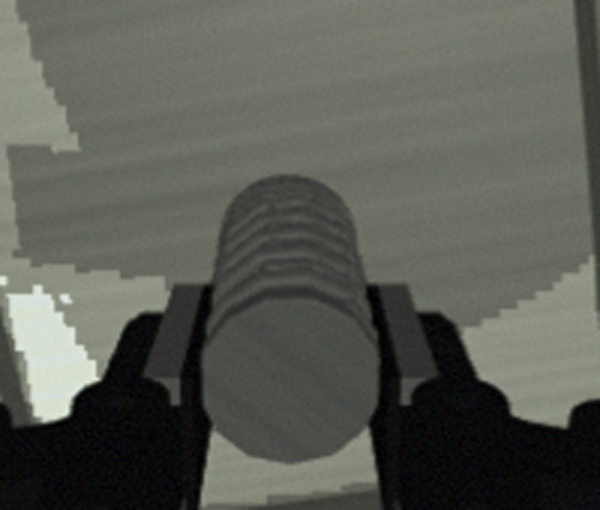

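Call:
{"op": "play_rows", "data": {"motion": [[[0, 0, 0.03], [0, 0, 0]], [[0, 0, 0.05], [0, 0, 0]], [[0, 0, 0.05], [0, 0, 0]]]}}

```text
t: 26.7
eef_pos: [0.535, 0.3368, 0.0034]
eef_rot: [0.0, 0.724, 0.69, 0.001]
contact_force: [-0.2, -0.1, 0.1]
gripper_width: 0.026
```

Call:
{"op": "play_rows", "data": {"motion": [[[0, 0, 0.03], [0, 0, 0]], [[0, 0, 0.05], [0, 0, 0]], [[0, 0, 0.05], [0, 0, 0]]]}}

```text
t: 27.0
eef_pos: [0.5353, 0.3368, 0.0028]
eef_rot: [0.001, 0.724, 0.69, 0.001]
contact_force: [-2.6, -2.6, 10.3]
gripper_width: 0.0258
```

Call:
{"op": "play_rows", "data": {"motion": [[[0, 0, -0.01], [0, 0, 0]], [[0, 0, -0.01], [0, 0, 0]]]}}

```text
t: 27.2
eef_pos: [0.5355, 0.3368, 0.0033]
eef_rot: [0.001, 0.724, 0.69, 0.001]
contact_force: [0.1, -0.5, 0.1]
gripper_width: 0.026
```

Call:
{"op": "play_rows", "data": {"motion": [[[0, 0, 0], [0, 0, 0]], [[0, 0, 0], [0, 0, 0]], [[0, 0, 0], [0, 0, 0]], [[0, 0, 0], [0, 0, 0]], [[0, 0, -0.8], [0, 0, 0]], [[0, 0, -2], [0, 0, 0]], [[0, 0, -3.4], [0, 0, 0]], [[0, 0, -4.6], [0, 0, 0]], [[0, 0, -5.2], [0, 0, 0]], [[0, 0, -5.2], [0, 0, 0]]], "fingers": 50}}

```text
t: 28.2
eef_pos: [0.5362, 0.3372, 0.162]
eef_rot: [0.001, 0.724, 0.69, 0.003]
contact_force: [-0.5, 0.2, -1.2]
gripper_width: 0.0499
```

```bash
python3 -c "
from h import *
o=bot.observe();w=bot.get_image('wrist');c=cam('wrist',o);s=bot.get_image('scene')
print(proj(c,[.537,.337,.069]),proj(c,[.537,.337,.005]))
cv2.imwrite('pics/w12.png',np.hstack([w[:,130:400],cv2.resize(s[60:252,190:410],(440,384))])[:,:,::-1])"
```

```text
[256.59384057 180.66168994] [256.39964961 167.92200378]
```

View pics/w12.png

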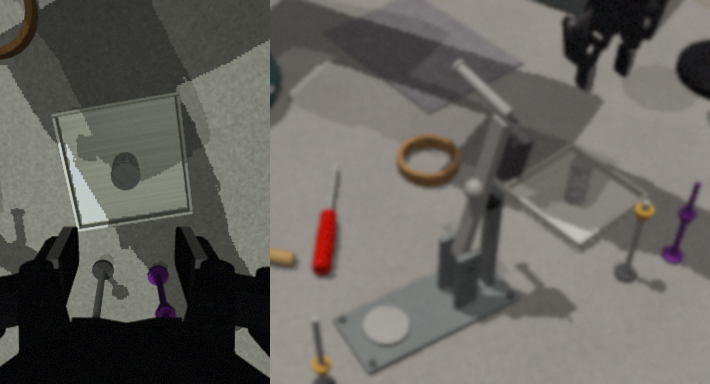

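```bash
python3 -c "
from plant import bot
print(bot.sign_off())"
```

```text
the job is handed in; nothing more can be done
None
```

The spring tested good and is standing upright in the square tray. The beam is back on its rest, and I handed the job in at about 28 s.

- **Test:** I stood the spring on the middle of the plate, lowered the beam by its crossbar and let go for over a second. The crossbar's outer end, level with the pointer, sat at about 87 mm (beam about 0.035 rad above level). The collar of the post beside the beam was at 47 mm, so the pointer was about 40 mm above it.
- **Last checks:** the final wrist and scene pictures show the spring upright near the tray's centre, the beam on its rest and the gripper clear. I moved nothing else, and the pink and purple look-alikes were left alone.

What did not go smoothly:
- **Fingertips:** they sat about 40 mm behind the stated TCP. My first grasp closed just above the spring without moving it, so I corrected the height and gripped again.
- **Raising the beam:** the crossbar slid about 9 mm in the pads, and the wrist force reached about 59 N along the beam (limit 120 N). I released the strain, gripped harder and finished the swing.
- **Body-force limit:** I took that load to be between the pads and the bar, but I could not separate it from the 40 N limit on the gripper's body.
- **Pictures:** I viewed 16 against a budget of 10, because of the finger-height and raising problems.

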